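Feel the hold-down gap with the gauge that drags

ROBOT

A 7-joint arm with a two-finger parallel gripper is mounted at the origin on the work surface. World frame = base frame: x ahead of the robot, y to its left, z up, the work surface at z = 0. Lengths are in m, angles in rad, forces in N, time in s.
With the tool pointing down it reaches from about 0.4 to 0.875 m from the base axis. Payload 19.3 kg.
Tool frame: the origin (TCP) lies midway between the tips of the shut fingers; the grasp point (between the pads) lies 19 mm behind it; z points along the fingers, y is the line along which they close (so a half turn about z gives the same grasp; the last joint's range is limited). The gripper opens to 85 mm and grips with 20 to 120 N. Pads are 22 mm wide; open, the fingers measure 114 mm over their backs; the gripper's body (76 mm by 85 mm) begins 54 mm behind the grasp point. The pads swing forward as they close: fully open they stand 13 mm farther back than shut.
Start: joints at [1.088, 0.521, -0.036, 1.599, 0.021, 1.021, -0.113], TCP at [0.251, -0.573, 0.231] pointing down, gripper open.
Joint ranges: [-2.91, 2.91], [-0.3, 2.13], [-1.5, 1.42], [0.17, 2.43], [-1.26, 4.41], [0.16, 1.93], [-2.52, 2.52]. Speed limits (rad/s): [1.89, 1.89, 2.39, 2.39, 3.01, 3.01, 3.01].

INTERFACE

Orientations are given as [roll, pitch, yaw] about the fixed x, y, z axes, in that order (R = Rz(yaw) Ry(pitch) Rx(roll)).
In Python, from workcell import bot gives the robot as it stands.
- The arm moves only by the tool nudge_tcp, called after ">>>" in YAML: its name, and indented under it one key for each argument. Schema: {"type":"object","properties":{"steps":{"type":"object","properties":{"aperture":{"type":"array","items":{"type":"number"},"minItems":1,"maxItems":5},"sx":{"type":"array","items":{"type":"number"},"minItems":1,"maxItems":5},"sy":{"type":"array","items":{"type":"number"},"minItems":1,"maxItems":5},"sz":{"type":"array","items":{"type":"number"},"minItems":1,"maxItems":5},"rx":{"type":"array","items":{"type":"number"},"minItems":1,"maxItems":5},"ry":{"type":"array","items":{"type":"number"},"minItems":1,"maxItems":5},"rz":{"type":"array","items":{"type":"number"},"minItems":1,"maxItems":5}},"additionalProperties":false,"required":["aperture","sx","sy","sz","rx","ry","rz"]},"force":{"type":"number"},"only":{"type":"string"},"quiet":{"type":"boolean"},"lines":{"type":"string"}},"required":["steps"],"additionalProperties":false}. steps is an object with one list for each field, all of the same length, 1 to 5, a row being the entries at one place: aperture (the finger opening in m), sx, sy, sz (the shift in cm), rx, ry, rz (a rotation vector in units of 0.2 rad); each row is the pose to reach, as a shift and turn from the pose commanded when the call began, along the tool's axes at that moment; what a row does not reach only later rows make up. A row lasts 1/8 s, in which the tool goes at most 0.0625 m and 0.188 rad, less where a joint would pass 70% of its speed; a pose out of reach is approached as far as the arm can. The fingers move at their own pace and stop on an object; force is the grip in N (left out, the last holds). Time passes only in rows, so rows that do not move let the fingers close. The tool returns the time, the measured TCP pose, the force, the opening and the grip force at its end. only (a regular expression) keeps the lines of the reply that match it, lines (a string "A,B") keeps lines A to B, and quiet returns only ok. Input that does not fit is refused with a message, and nothing moves.
- bot.observe(): the state, without advancing time (a new reading comes with each control period).
- bot.grab_frame(name): name is "scene" or "top" or "wrist"; returns the picture (480x640x3 uint8, blue, green, red); there is no depth.
- bot.calibration(name): a dict with "vfov" (degrees; the focal length in pixels is half the picture's height over the tangent of half this angle, whatever the lens; pixels are square), "cx", "cy" (the principal point, pixels), "eye" and "attitude" of the camera in the world. Camera axes: x right, y down, z forward; pixel columns grow to the right and rows downward; lengths in m; the calibration is good to about 2 mm. A picture is of the moment at which its call begins: read the wrist's pose just before it. calibration takes no time and is no camera call; for the wrist camera it gives the pose at the moment of the call.
- bot.job_done(): hands the job in; it is judged then, once.
The state is a dict: "clock": time; "qpos": joint angles; "qd": joint speeds; "joint_efforts": joint torques, N m; "position": TCP position; "tool_rot": TCP orientation; "force": force on the tool from outside, world axes, zero at the start; "moment": the same for the moment, N m; "grip_width": finger opening in m; "finger_force": force on a finger pad.
Only numpy, scipy, OpenCV 4.12 (cv2) and the standard library are available. Lean on these libraries where they do the work, as an engineer would, in place of code of your own. Each camera call takes 0.05 s, during which the arm holds its last target. There are 200 camera calls.

TASK

On the jeweller's bench, check the gap under the sprung foot of the hold-down: take the middle one of the three wooden-handled gauges (neither the thinnest nor the thickest) and slide it flat along the bench, nose first and square, in at the foot's turned-up lip until you feel the foot drag on it and its nose shows past the foot's far side. Let go and leave it lying flat under the foot, held by the drag; leave the other two gauges where they lie.

Things in the scene. Friction and masses are not known exactly. Their poses are not given: they have to be found in the camera images.
- gauge_middle: Gauge to use: flat aluminium blade 145 x 34 x 8 mm lying on the bench, with an upright wooden handle 28 mm long (x), 20 mm wide (y), 8 to 58 mm above the bench. Origin on the underside below the handle's centre; x along the blade to its nose, 100 mm ahead of the origin (tail 45 mm behind); z up. About 140 g. Under the foot it lifts it 2 mm and slides with a drag of some newtons.
- gauge_thin: Bystander of the same make: blade 145 x 22 x 4 mm, the same handle, 4 to 54 mm above the bench. Same axes. It would pass under the foot without touching it.
- gauge_thick: Bystander of the same make: blade 145 x 48 x 14 mm, the same handle, 14 to 64 mm above the bench. Same axes. It does not go under the foot.
- foot: Sprung steel foot in a fixed frame. Sole 30 (x) x 90 mm (y); origin at its centre, 6 mm above the bench at rest. Gauges slide in along +x (level) under a front lip turned up 22 deg, ending 35 mm before the origin, 14 mm up. It only rises, 5 mm at most (4 N; 6 N at 2 mm). Posts at y = +-64 mm, 98 mm clear between their feet; above the foot a bridge 28 mm wide in x, 80 mm high with nuts.

How it is judged:
On the way:
1. the middle gauge, pushed by the fingers, has its nose under the foot and the foot drags on it (contact force between the fingers and gauge_middle above 0.5 N and contact force between gauge_middle and foot above 1 N and x of gauge_middle in the frame of foot above -0.118 m and height (world z) of foot above 0.007 m and x of foot in the frame of gauge_middle above 0.03 m), for 0.1 s.
At the end, for the whole second after the job is handed in: Middle gauge at rest and flat (6 deg) under the foot: origin 83 to 35 mm before the foot's origin (nose past the far edge), within 30 mm sideways and 15 deg of its x; foot lifted over 1 mm and pressing over 1 N on it; the other gauges within 40 mm of their starts (x of gauge_middle in the frame of foot between -0.083 and -0.035 m and x of foot in the frame of gauge_middle above 0.03 m and y of gauge_middle in the frame of foot between -0.03 and 0.03 m and angle between the x axis of gauge_middle and the x axis of foot, either way round below 0.26 rad and angle between gauge_middle's own z axis and vertical below 0.1 rad and height (world z) of foot above 0.007 m and contact force between gauge_middle and foot above 1 N and linear speed of gauge_middle below 0.02 m/s and distance of each of gauge_thin, gauge_thick from where it was at the start of the episode below 0.04 m); the robot touches nothing.
It fails at once if the thin gauge is pushed or carried away (distance of gauge_thin from where it was at the start of the episode above 0.04 m).
It fails at once if the thick gauge is pushed or carried away (distance of gauge_thick from where it was at the start of the episode above 0.04 m).
It also fails if it takes over 38 s, if anything falls off the work surface, if the arm or the gripper's body presses on something with over 40 N, if the wrist force passes 120 N, or if a joint passes its speed limit or range.

## Working session

There is one attempt and no reset: what is moved stays moved. The work goes in short steps, Python scripts to look and compute and a tool call to move; the robot and the scene stay as the last step left them, time stands still between calls to the robot, and variables do not carry over. Pictures are saved under pics/ and viewed, at most 10 in all, crops included, and the job is handed in when it is done.

```bash
ls; mkdir -p pics
```

Run:
```python
from workcell import bot
import cv2
for n in("top","scene"):
    cv2.imwrite(f"pics/{n}0.png",bot.grab_frame(n)); print(n,bot.calibration(n))
print(bot.observe())
```

```text
pics
workcell.py
top {'vfov': 55.539323107415846, 'cx': 310.43567586081116, 'cy': 234.50189864937633, 'eye': array([0.33939583, 0.01731073, 0.90362378]), 'attitude': array([-2.95311931, -0.01120236, -1.54595163])}
scene {'vfov': 52.196044668768145, 'cx': 315.67278528801825, 'cy': 238.48281094428364, 'eye': array([0.82090161, 0.30689498, 0.69096869]), 'attitude': array([-2.57411061, -0.01468698,  2.39334888])}
{'clock': 0.1, 'qpos': array([ 1.08779902,  0.52196002, -0.03630043,  1.59992833,  0.02120055,
        1.02112852, -0.11279745]), 'qd': array([-1.51279587e-05, -1.32147956e-03,  7.47548179e-04, -1.46503227e-03,
        6.06168988e-04, -1.02929100e-03,  4.90883992e-04]), 'joint_efforts': array([ 3.12706172e-03, -9.28500080e+01,  1.98380336e+00, -3.70534551e+01,
        1.82116631e-02,  5.27736760e-03, -3.50384869e-05]), 'position': array([ 0.25056658, -0.57224561,  0.23078822]), 'tool_rot': array([-3.14055700e+00,  8.72178874e-05,  4.12765386e-01]), 'force': array([ 0.47130413, -0.22848569,  0.20952552]), 'moment': array([0.00203892, 0.00486119, 0.00727085]), 'finger_force': 0.0, 'grip_width': 0.0851829362012644}
```

View pics/top0.png

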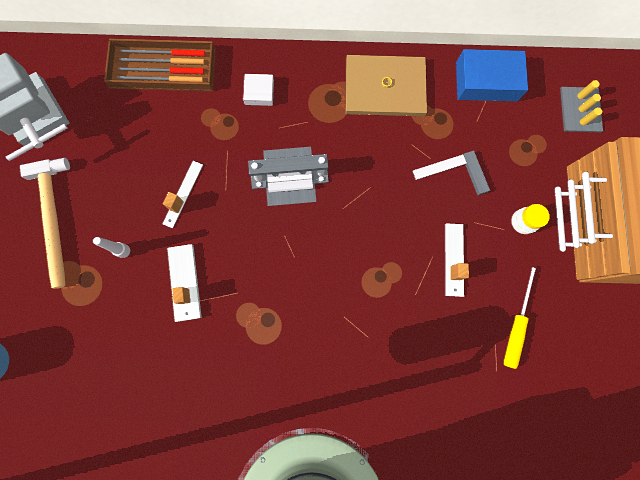

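View pics/scene0.png

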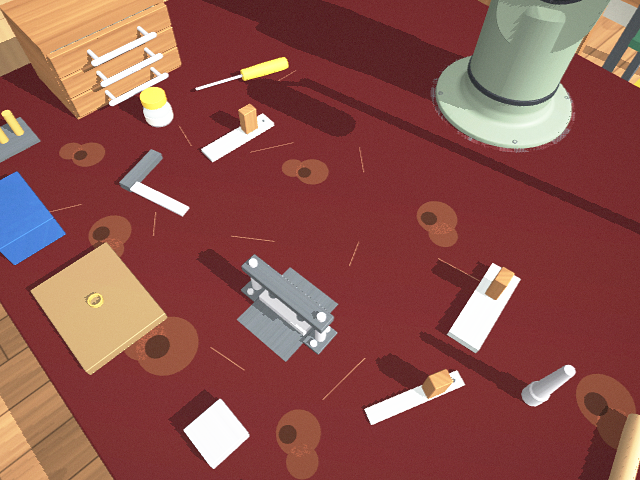

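Create h.py:
```python
import numpy as np,cv2
from scipy.spatial.transform import Rotation as R
from workcell import bot
def ray(c,p):
    f=240/np.tan(np.radians(c["vfov"]/2))
    d=np.array([(p[0]-c["cx"])/f,(p[1]-c["cy"])/f,1.])
    return np.array(c["eye"]),R.from_euler("xyz",c["attitude"]).apply(d)
def plane(c,p,z):
    e,d=ray(c,p); return e+d*(z-e[2])/d[2]
def tri(c1,p1,c2,p2):
    e1,d1=ray(c1,p1);e2,d2=ray(c2,p2)
    s=np.linalg.lstsq(np.c_[d1,-d2],e2-e1,rcond=None)[0]
    a,b=e1+d1*s[0],e2+d2*s[1]; return (a+b)/2,np.linalg.norm(a-b)
```

Run:
```python
from h import *
t=cv2.imread("pics/top0.png");s=cv2.imread("pics/scene0.png")
a=cv2.resize(t[140:215,235:345],None,fx=5,fy=5,interpolation=2)
b=cv2.resize(s[245:365,230:345],None,fx=4,fy=4,interpolation=2)
A=np.zeros((600,800,3),np.uint8)
a=cv2.resize(a,(395,270));b=cv2.resize(b,(400,417))
A[:270,:395]=a;A[:417,400:]=b
A[300:600,:400]=cv2.resize(t[215:305,420:540],(400,300),interpolation=2)
A[420:600,400:]=cv2.resize(s[90:171,190:370],(400,180),interpolation=2)
cv2.imwrite("pics/crop1.png",A)
c=bot.calibration("top")
for n,im in(("top",t),("scene",s)):
    c=bot.calibration(n)
    hsv=cv2.cvtColor(im,cv2.COLOR_BGR2HSV)
    m=cv2.inRange(hsv,(0,0,150),(180,50,255))
    for k in cv2.findContours(m,0,2)[0]:
        if 300<cv2.contourArea(k)<6000:
            r=cv2.minAreaRect(k); bp=cv2.boxPoints(r)
            print(n,np.round(r[0]),np.round(r[1]),[plane(c,p,.008)[:2].round(3).tolist() for p in bp])
```

```text
top [308. 457.] [ 44. 129.] [[0.131, 0.125], [0.136, -0.113], [0.061, -0.113], [0.056, 0.121]]
top [183. 282.] [75. 26.] [[0.479, 0.297], [0.486, 0.247], [0.34, 0.22], [0.333, 0.269]]
top [454. 260.] [73. 18.] [[0.541, -0.259], [0.542, -0.296], [0.396, -0.29], [0.395, -0.255]]
top [582. 211.] [76. 54.] [[0.648, -0.483], [0.663, -0.595], [0.504, -0.596], [0.49, -0.488]]
top [289. 181.] [18. 45.] [[0.633, 0.106], [0.645, 0.014], [0.607, 0.01], [0.595, 0.101]]
top [182. 194.] [11. 71.] [[0.525, 0.309], [0.661, 0.258], [0.651, 0.237], [0.516, 0.289]]
top [ 43. 167.] [14. 46.] [[0.639, 0.612], [0.662, 0.522], [0.633, 0.512], [0.61, 0.602]]
top [440. 166.] [10. 55.] [[0.651, -0.195], [0.692, -0.306], [0.671, -0.311], [0.631, -0.201]]
top [ 13. 101.] [14. 37.] [[0.771, 0.684], [0.813, 0.622], [0.786, 0.604], [0.744, 0.665]]
top [258.  89.] [29. 31.] [[0.787, 0.162], [0.859, 0.163], [0.858, 0.101], [0.786, 0.101]]
top [ 22. 116.] [64. 68.] [[0.769, 0.719], [0.849, 0.606], [0.725, 0.523], [0.648, 0.635]]
top [ 3. 72.] [32. 24.] [[0.863, 0.716], [0.892, 0.677], [0.827, 0.634], [0.8, 0.674]]
sc
[... 528 characters left out ...]
79, 0.144], [0.654, 0.14]]
scene [161. 188.] [69. 49.] [[0.693, -0.327], [0.603, -0.359], [0.6, -0.205], [0.685, -0.183]]
scene [ 13. 137.] [31. 43.] [[0.817, -0.595], [0.74, -0.598], [0.752, -0.513], [0.825, -0.512]]
scene [238. 137.] [17. 76.] [[0.541, -0.296], [0.385, -0.292], [0.399, -0.249], [0.55, -0.255]]
scene [159. 116.] [22. 28.] [[0.564, -0.459], [0.512, -0.441], [0.537, -0.384], [0.587, -0.402]]
scene [136.  84.] [17. 66.] [[0.596, -0.556], [0.456, -0.554], [0.471, -0.501], [0.607, -0.505]]
scene [129.  65.] [17. 68.] [[0.579, -0.618], [0.428, -0.62], [0.445, -0.564], [0.591, -0.565]]
scene [121.  44.] [18. 71.] [[0.558, -0.696], [0.396, -0.694], [0.416, -0.631], [0.573, -0.635]]
```

View pics/crop1.png

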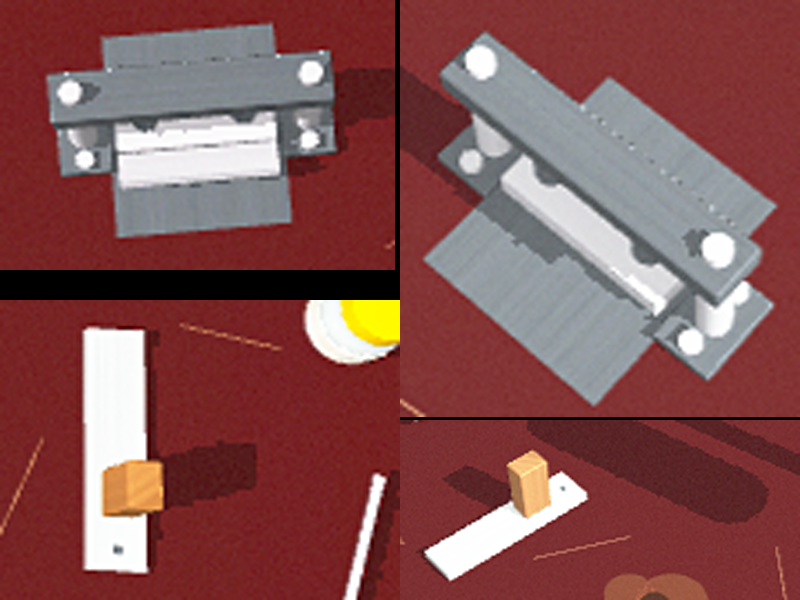

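Run:
```python
from h import *
ct,cs=bot.calibration("top"),bot.calibration("scene")
T=lambda x,y:(235+x/3.591,140+y/3.6); S=lambda x,y:(230+x/3.478,245+y/3.475)
a,ea=tri(ct,T(70,92),cs,S(718,250)); b,eb=tri(ct,T(311,72),cs,S(481,62))
print("nuts",a,ea,b,eb,"mid",(a+b)/2,"yaw",np.arctan2(*((a-b)[:2]*[-1,1])) )
v=(a-b)[:2];print("yaw",np.arctan2(-v[0],v[1]))
p,q=plane(ct,T(122,187),.014),plane(ct,T(280,174),.014);v=(p-q)[:2]
yl=np.arctan2(-v[0],v[1]);m=(p+q)[:2]/2;print("lip",p,q,np.linalg.norm(v),yl,"org",m+.035*np.array([np.cos(yl),np.sin(yl)]))
# posts' foot bolts
print("bolts",tri(ct,T(85,159),cs,S(742,293)),tri(ct,T(309,139),cs,S(690,342)))
for n,L in(("base near",[(118,237),(290,222)]),("base far",[(102,38),(273,24)])): print(n,[plane(ct,T(*x),.001) for x in L])
# handle masks
H=[]
for n,c,box in(("top",ct,(420,215,540,305)),("scene",cs,(190,90,370,171))):
    im=cv2.imread(f"pics/{n}0.png");m=cv2.inRange(cv2.cvtColor(im,cv2.COLOR_BGR2HSV),(8,110,110),(22,255,255))
    x0,y0,x1,y1=box;k=max(cv2.findContours(m[y0:y1,x0:x1],0,2)[0],key=cv2.contourArea)+[x0,y0]
    print(n,cv2.boundingRect(k),cv2.approxPolyDP(k,2,True)[:,0].tolist())
# handle top: crop1 top-face corners
T2=lambda x,y:(420+x*.3,215+(y-300)*.3); S2=lambda x,y:(190+(x-400)*.45,90+(y-420)*.45)
for t,s in(((132,463),(551,460)),((162,460),(532,452)),((162,485),(510,464))): print(tri(ct,T2(*t),cs,S2(*s)))
# blade corners top / scene
for t,s in(((85,328),(452,580)),((146,330),(425,552)),((147,573),(563,472)),((84,569),(586,493))): print("blade",tri(ct,T2(*t),cs,S2(*s)),plane(ct,T2(*t),.008))
```

```text
nuts [0.57765528 0.17529109 0.16622664] 0.1354594250322617 [0.58227204 0.06520313 0.16610779] 0.14576416507943463 mid [0.57996366 0.12024711 0.16616721] yaw 0.04191243297285024
yaw 0.04191243297285024
lip [0.59455983 0.09751005 0.014     ] [0.60463986 0.00878955 0.014     ] 0.08929128268995468 0.11313046717368969 org [0.63437611 0.05710093]
bolts (array([0.56020719, 0.17900405, 0.11786446]), np.float64(0.14824932873032498)) (array([0.57730196, 0.12248419, 0.11953439]), np.float64(0.2546304918196176))
base near [array([0.56890261, 0.09972105, 0.001     ]), array([0.58038512, 0.00229945, 0.001     ])]
base far [array([0.68742492, 0.11403783, 0.001     ]), array([0.69891249, 0.01489894, 0.001     ])]
top (451, 263, 18, 17) [[468, 264], [458, 263], [451, 266], [451, 279], [468, 277]]
scene (238, 103, 20, 31) [[249, 103], [238, 110], [240, 124], [246, 133], [257, 127], [256, 109]]
(array([ 0.4430292 , -0.25182042,  0.08216257]), np.float64(0.02026398944198381))
(array([ 0.44623856, -0.27051405,  0.07921543]), np.float64(0.01762483133088449))
(array([ 0.4435194 , -0.29209613,  0.04431932]), np.float64(0.004624943596023042))
blade (array([ 0.54079519, -0.2606994 ,  0.00097874]), np.float64(0.0040471746530691055)) [ 0.54056723 -0.26021874  0.008     ]
blade (array([ 0.54020546, -0.29728324,  0.00462794]), np.float64(0.0026279178511410756)) [ 0.54033771 -0.29720917  0.008     ]
blade (array([ 0.39375664, -0.29203217,  0.00577207]), np.float64(0.002165182124140576)) [ 0.39426992 -0.2921929   0.008     ]
blade (array([ 0.39589971, -0.25562439,  0.00745378]), np.float64(0.0006901536965444037)) [ 0.39565871 -0.25516517  0.008     ]
```

Run:
```python
from h import *
ct,cs=bot.calibration("top"),bot.calibration("scene")
T=lambda x,y:(235+x/3.591,140+y/3.6); S=lambda x,y:(230+(x-400)/3.478,245+y/3.475)
P=[]
for n,t,s in(("nutL",(70,92),(718,250)),("nutR",(311,72),(481,62)),("baseFL",(102,38),(596,404)),("baseFR",(273,24),(425,259)),("baseNL",(118,237),(776,207))):
    p,e=tri(ct,T(*t),cs,S(*s));print(n,p.round(4),e.round(4));P.append(p)
v=(P[0]-P[1])[:2];print("mid",(P[0]+P[1])/2,"yaw",np.arctan2(-v[0],v[1]))
T2=lambda x,y:(420+x*.3,215+(y-300)*.3); S2=lambda x,y:(190+(x-400)*.45,90+(y-420)*.45)
Q=[]
for t,s in(((132,463),(529,473)),((162,460),(510,464)),((162,510),(532,452)),((132,513),(551,460))):
    p,e=tri(ct,T2(*t),cs,S2(*s)); print("handle",p.round(4),e.round(4));Q.append(p)
print(np.mean(Q,0)); print(bot.observe()["position"])
```

```text
nutL [0.6276 0.1223 0.0756] 0.0016
nutR [ 0.6425 -0.0052  0.0755] 0.0014
baseFL [ 0.6879  0.1151 -0.0016] 0.0018
baseFR [ 0.7     0.0155 -0.003 ] 0.0016
baseNL [ 0.5696  0.1009 -0.0036] 0.0019
mid [0.63504794 0.05854391 0.07555857] yaw 0.11589457387942449
handle [ 0.4499 -0.2651  0.0599] 0.0072
handle [ 0.4532 -0.284   0.058 ] 0.0042
handle [ 0.4267 -0.2863  0.0524] 0.0007
handle [ 0.4234 -0.2671  0.0554] 0.0037
[ 0.43830854 -0.27563191  0.05644073]
[ 0.25056658 -0.57224561  0.23078822]
```

The rows are not in the units I measure in: shifts go in cm and turns go in units of 0.2 rad. I convert before sending: 0.26 m is 26, 0.21 m is 21, 0.447 rad is 2.235.

>>> nudge_tcp:
  steps: {"aperture": [0.06,0.06,0.06,0.06,0.06],"sx": [6,11,16,21,26],"sy": [-4,-7.5,-11,-14.5,-18],"sz": [2,4,5.5,7,8.5],"rx": [0,0,0,0,0],"ry": [0,0,0,0,0],"rz": [0.75,1.5,2.235,2.235,2.235]}
  force: 30

```text
clock: 0.72
position: [0.4098, -0.314, 0.1494]
tool_rot: [3.142, -0.0, -0.034]
force: [1.1, -0.4, -0.9]
grip_width: 0.0601
finger_force: 0.0
```

>>> nudge_tcp:
  steps: {"aperture": [0.06,0.06],"sx": [3.8,3.8],"sy": [0,0],"sz": [1,1],"rx": [0,0],"ry": [0,0],"rz": [0,0]}

```text
clock: 0.98
position: [0.4492, -0.3157, 0.1389]
tool_rot: [-3.141, 0.0, -0.031]
force: [-0.5, -1.1, 0.2]
grip_width: 0.0603
finger_force: 0.0
```

```bash
python3 -c "
from h import *
print(bot.observe()['position'],bot.observe()['tool_rot'],bot.observe()['force'])
print(bot.calibration('wrist'));cv2.imwrite('pics/w1.png',bot.grab_frame('wrist'))"
```

```text
[ 0.44915681 -0.31567441  0.13890834] [-3.14077518e+00  2.21088773e-04 -3.07806303e-02] [-0.50839266 -1.12378262  0.19737692]
{'vfov': 63.137144280695814, 'cx': 312.67924521786244, 'cy': 238.91061547377555, 'eye': array([ 0.51423399, -0.31744526,  0.2820297 ]), 'attitude': array([ 2.87887270e+00,  9.83376834e-04, -1.60146751e+00])}
```

View pics/w1.png

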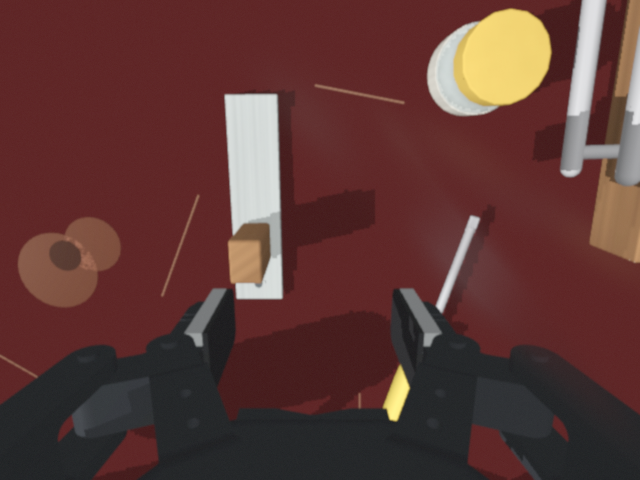

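Run:
```python
from h import *
c=bot.calibration("wrist");ct=bot.calibration("top")
T2=lambda x,y:(420+x*.3,215+(y-300)*.3)
W=[(226,95),(277,95),(282,298),(237,298)];TT=[(85,328),(146,330),(147,573),(84,569)]
L=[plane(c,p,.008) for p in W]
for w,t,l in zip(W,TT,L): print(l.round(4),[x.round(4) for x in tri(c,w,ct,T2(*t))])
n=(L[0]+L[1])/2;t=(L[2]+L[3])/2;d=n-t;y=np.arctan2(d[1],d[0]);o=n[:2]-.1*d[:2]/np.linalg.norm(d)
print("len",np.linalg.norm(d),"yaw",y,"org",o)
print("handle top", plane(c,(251,231),.058))
for w,t in (((237,225),(132,463)),((270,224),(162,460)),((262,283),(162,510)),((230,283),(132,513))):print([x.round(4) for x in tri(c,w,ct,T2(*t))])
s=bot.observe();r=R.from_euler("xyz",s["tool_rot"])
print("tool delta",r.inv().apply(np.r_[o,.027]-s["position"]))
```

```text
[ 0.5391 -0.2617  0.008 ] [array([ 0.5402, -0.261 ,  0.006 ]), np.float64(0.0017)]
[ 0.538  -0.2954  0.008 ] [array([ 0.5383, -0.2956,  0.0133]), np.float64(0.0017)]
[ 0.3931 -0.291   0.008 ] [array([ 0.3941, -0.2913,  0.0105]), np.float64(0.0001)]
[ 0.3942 -0.2569  0.008 ] [array([ 0.3949, -0.2561,  0.0076]), np.float64(0.0022)]
len 0.14502966830611339 yaw -0.031557831434639715 org [ 0.43862122 -0.27536114]
handle top [ 0.45819907 -0.27992447  0.058     ]
[array([ 0.4566, -0.2711,  0.0458]), np.float64(0.0064)]
[array([ 0.4576, -0.2904,  0.0429]), np.float64(0.0026)]
[array([ 0.426 , -0.2843,  0.0596]), np.float64(0.0006)]
[array([ 0.4253, -0.266 ,  0.0599]), np.float64(0.0032)]
tool delta [-0.01001679 -0.04077536  0.11223542]
```

>>> nudge_tcp:
  steps: {"aperture": [0.06,0.06,0.06,0.06,0.02],"sx": [-1,-1,-1,-1,-1],"sy": [-4.1,-4.1,-4.1,-4.1,-4.1],"sz": [1,6,10,11.2,11.2],"rx": [0,0,0,0,0],"ry": [0,0,0,0,0],"rz": [0,0,0,0,0]}
  force: 30

```text
clock: 1.65
position: [0.4379, -0.2762, 0.0281]
tool_rot: [-3.141, 0.001, -0.035]
force: [-0.1, 1.1, 1.0]
grip_width: 0.043
finger_force: 0.0
```

>>> nudge_tcp:
  steps: {"aperture": [0.0,0.0,0.0],"sx": [0,0,0],"sy": [0,0,0],"sz": [0,0,0],"rx": [0,0,0],"ry": [0,0,0],"rz": [0,0,0]}
  force: 40

```text
clock: 2.02
position: [0.439, -0.2763, 0.0292]
tool_rot: [3.141, -0.002, -0.034]
force: [-1.3, -0.6, 10.5]
grip_width: 0.0194
finger_force: 43.6
```

```bash
python3 -c "
from h import *
cv2.imwrite('pics/w2.png',bot.grab_frame('wrist'))"
```

```text
(no output)
```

View pics/w2.png

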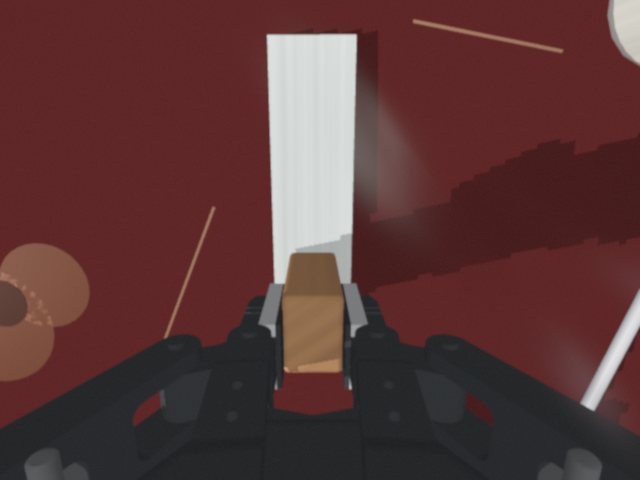

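>>> nudge_tcp:
  steps: {"aperture": [0.0,0.0,0.0,0.0,0.0],"sx": [0,0.5,1,1.5,2],"sy": [0,-4,-9,-14.5,-20],"sz": [-3,-3,-3,-3,-3],"rx": [0,0,0,0,0],"ry": [0,0,0,0,0],"rz": [0,-0.15,-0.4,-0.6,-0.745]}

```text
clock: 2.7
position: [0.4657, -0.0751, 0.0588]
tool_rot: [3.141, -0.002, 0.115]
force: [0.8, 0.1, -1.4]
grip_width: 0.0191
finger_force: 41.8
```

>>> nudge_tcp:
  steps: {"aperture": [0.0,0.0,0.0,0.0],"sx": [-1.1,-1.1,-1.1,-1.1],"sy": [-5.5,-10,-11.7,-11.7],"sz": [0,0,0,0],"rx": [0,0,0,0],"ry": [0,0,0,0],"rz": [0,0,0,0]}

```text
clock: 3.2
position: [0.4412, 0.0396, 0.0585]
tool_rot: [-3.141, -0.001, 0.117]
force: [-0.2, -0.9, -0.7]
grip_width: 0.0192
finger_force: 41.9
```

```bash
python3 -c "
from h import *
s=bot.observe();print(s['position'],s['tool_rot'],s['force'])
print(bot.calibration('wrist'))
a=bot.grab_frame('wrist');cv2.imwrite('pics/w3.png',a)
b=bot.grab_frame('top');cv2.imwrite('pics/t3.png',b)
cv2.imwrite('pics/c3.png',np.vstack([cv2.resize(a,(400,300)),cv2.resize(b[130:280,200:400],(400,300),interpolation=2)]))"
```

```text
[0.441203   0.03963827 0.05854434] [-3.14122978e+00 -1.14756942e-03  1.17365088e-01] [-0.16386567 -0.86433714 -0.73763188]
{'vfov': 63.137144280695814, 'cx': 312.67924521786244, 'cy': 238.91061547377555, 'eye': array([0.50569515, 0.04762292, 0.20176604]), 'attitude': array([ 2.88029609e+00,  5.75664419e-04, -1.45330098e+00])}
```

View pics/w3.png

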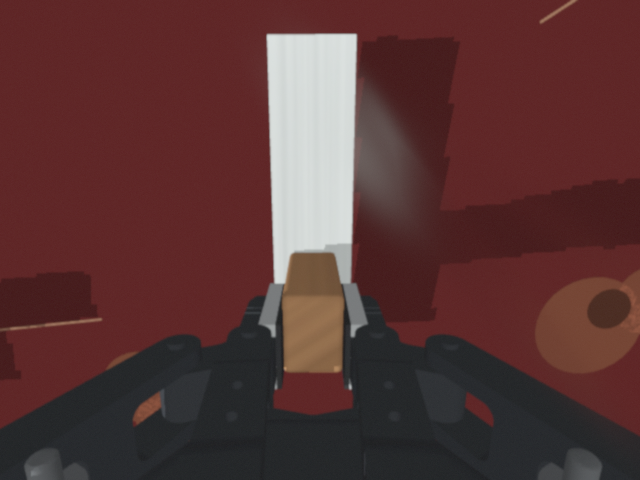

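>>> nudge_tcp:
  steps: {"aperture": [0.0,0.0,0.0,0.0,0.0],"sx": [0,0,2,4,4],"sy": [0.4,0.4,0.4,0.4,0.4],"sz": [2,2.9,2.9,2.9,2.9],"rx": [0,0,0,0,0],"ry": [0,0,0,0,0],"rz": [0,0,0,0,0]}

```text
clock: 3.92
position: [0.4823, 0.0385, 0.029]
tool_rot: [3.142, -0.001, 0.114]
force: [-0.8, -0.4, -1.3]
grip_width: 0.0194
finger_force: 43.9
```

```bash
python3 -c "
from h import *
s=bot.observe();print(s['position'],s['tool_rot'],s['force'])
a=bot.grab_frame('wrist')
b=bot.grab_frame('top');cv2.imwrite('pics/t4.png',b)
cv2.imwrite('pics/c4.png',np.hstack([cv2.resize(a,(400,300)),cv2.resize(b[130:280,200:400],(400,300),interpolation=2)]))"
```

```text
[0.48225956 0.038512   0.02900835] [ 3.14157469e+00 -9.58226233e-04  1.13655290e-01] [-0.7916288  -0.43603416 -1.30216272]
```

View pics/c4.png

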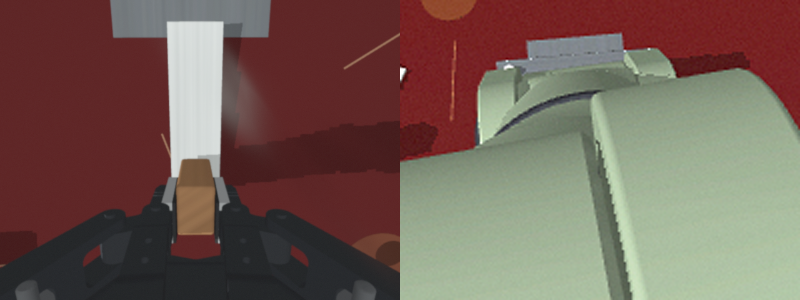

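Scaled: 0.024 m is 2.4, 0.012 m is 1.2.

>>> nudge_tcp:
  steps: {"aperture": [0.0,0.0,0.0],"sx": [0,1.2,2.4],"sy": [0,0,0],"sz": [0.12,0.12,0.12],"rx": [0,0,0],"ry": [0,0,0],"rz": [0,0,0]}

```text
clock: 4.4
position: [0.5048, 0.0416, 0.0279]
tool_rot: [3.142, 0.001, 0.115]
force: [-6.0, 1.2, 8.0]
grip_width: 0.0194
finger_force: 45.4
```

>>> nudge_tcp:
  steps: {"aperture": [0.0,0.0,0.0],"sx": [0.8,1.6,2.4],"sy": [0,0,0],"sz": [0,0,0],"rx": [0,0,0],"ry": [0,0,0],"rz": [0,0,0]}

```text
clock: 4.78
position: [0.5256, 0.0437, 0.0277]
tool_rot: [3.141, 0.007, 0.114]
force: [-18.7, -2.2, 21.4]
grip_width: 0.0197
finger_force: 47.5
```

Scaled: -0.0012 m is -0.12, 0.008 m is 0.8.

>>> nudge_tcp:
  steps: {"aperture": [0.0,0.0],"sx": [0,0.8],"sy": [0,0],"sz": [-0.12,-0.12],"rx": [0,0],"ry": [0,0],"rz": [0,0]}

```text
clock: 5.03
position: [0.5353, 0.045, 0.0285]
tool_rot: [3.141, 0.003, 0.115]
force: [-6.3, -0.1, -2.3]
grip_width: 0.0193
finger_force: 44.0
```

```bash
python3 -c "
from h import *
a=bot.grab_frame('wrist');s=bot.grab_frame('scene')
cv2.imwrite('pics/c5.png',np.hstack([cv2.resize(a,(400,300)),cv2.resize(s[230:380,200:400],(400,300),interpolation=2)]))"
```

```text
(no output)
```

View pics/c5.png

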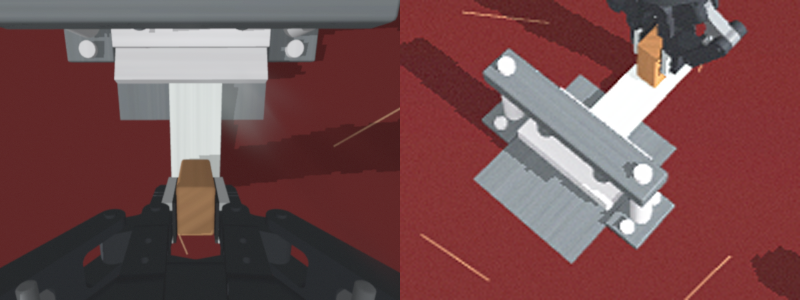

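>>> nudge_tcp:
  steps: {"aperture": [0.0,0.0,0.0,0.0,0.0],"sx": [1,2,3,3.6,3.6],"sy": [0,0,0,0,0],"sz": [0,0,0,0,0],"rx": [0,0,0,0,0],"ry": [0,0,0,0,0],"rz": [0,0,0,0,0]}

```text
clock: 5.75
position: [0.5733, 0.0496, 0.0288]
tool_rot: [-3.142, -0.001, 0.115]
force: [1.7, -0.5, -7.9]
grip_width: 0.0192
finger_force: 43.3
```

```bash
python3 -c "
from h import *
a=bot.grab_frame('wrist');s=bot.grab_frame('scene');cv2.imwrite('pics/s6.png',s)
cv2.imwrite('pics/c6.png',np.hstack([cv2.resize(a,(400,300)),cv2.resize(s[230:380,200:400],(400,300),interpolation=2)]))"
```

```text
(no output)
```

View pics/c6.png

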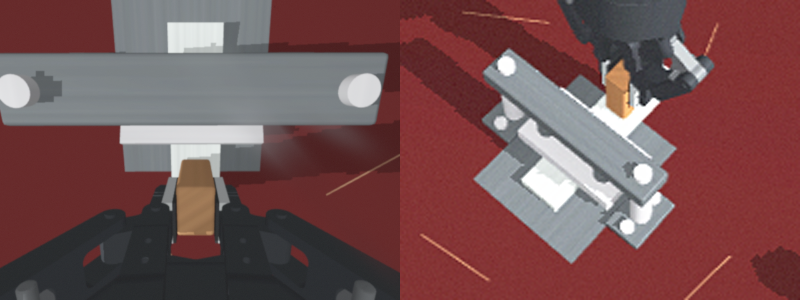

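Scaled: 0.0008 m is 0.08.

>>> nudge_tcp:
  steps: {"aperture": [0.0,0.045,0.05,0.05],"sx": [0,0,0,0],"sy": [0,0,0,0],"sz": [0.08,0.08,0.08,0.08],"rx": [0,0,0,0],"ry": [0,0,0,0],"rz": [0,0,0,0]}

```text
clock: 6.35
position: [0.5726, 0.0495, 0.0283]
tool_rot: [-3.142, -0.0, 0.115]
force: [-0.5, 0.4, -0.6]
grip_width: 0.0498
finger_force: 0.0
```

>>> nudge_tcp:
  steps: {"aperture": [0.05,0.05,0.05,0.05,0.05],"sx": [0,0,0,-5,-8],"sy": [0,0,0,0,0],"sz": [-2,-6,-11,-13,-13],"rx": [0,0,0,0,0],"ry": [0,0,0,0,0],"rz": [0,0,0,0,0]}

```text
clock: 6.98
position: [0.4922, 0.0401, 0.1608]
tool_rot: [-3.141, -0.003, 0.114]
force: [-0.1, 0.6, -0.4]
grip_width: 0.0501
finger_force: 0.0
```

```bash
python3 -c "
from h import *
print(bot.calibration('wrist'))
a=bot.grab_frame('wrist');s=bot.grab_frame('scene');cv2.imwrite('pics/s7.png',s);cv2.imwrite('pics/w7.png',a)
cv2.imwrite('pics/c7.png',np.hstack([cv2.resize(a,(400,300)),cv2.resize(s[230:380,200:400],(400,300),interpolation=2)]))"
```

```text
{'vfov': 63.137144280695814, 'cx': 312.67924521786244, 'cy': 238.91061547377555, 'eye': array([0.55638221, 0.04787743, 0.30417606]), 'attitude': array([ 2.88236188e+00,  5.27258406e-04, -1.45618774e+00])}
```

View pics/c7.png

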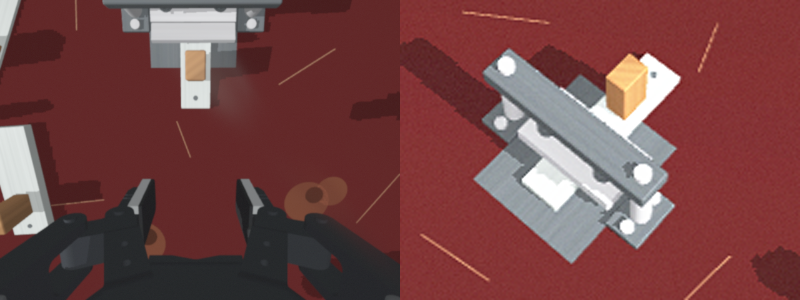

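Run:
```python
from h import *
c=bot.calibration("wrist")
t=(plane(c,(290,172),.008)+plane(c,(337,171),.008))[:2]/2
e=np.array([np.cos(.115),np.sin(.115)]);o=t+.045*e;d=o-[.635,.058]
print(o,d@e,d@[-e[1],e[0]])
if -.08<d@e<-.045: bot.job_done();print("done")
```

```text
[0.57345241 0.04929656] -0.06213974547552875 -0.0015835748095364725
the job is handed in; nothing more can be done
done
```

I slid the middle gauge flat under the sprung foot and let go. By measurement its origin is 62 mm before the foot's origin and 2 mm off centre, with its nose showing past the far side. The thin and thick gauges were never touched, and the job is handed in.

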